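Set out the gramophone kit in its holders

TASK

Put each of the four loose gramophone parts into the holder that fits it: the copper spring pin standing in the round tray, the nickel tone arm pivot standing in the square tray, the mahogany lid stay lying in the long tray, and the bakelite soundbox back, boss up, in the brass spring-fed feeder, pushed down against the cork follower until its flange is level with the feeder's rim or lower. Parts sit flat on the floor of their trays, not on a rim, and everything is let go; leave the jar, the screwdriver and the brush where they are.

Things in the scene. Friction and masses are not known exactly. Their poses are not given: they have to be found in the camera images.
- soundbox_mid (a point): The soundbox back, near-black bakelite, loose, boss up: a round flange 54 mm in diameter and 12 mm thick, with a round boss 24 mm in diameter on its centre rising 22 mm above the flange; 34 mm high in all, about 0.11 kg. Grip it by the boss. Small brass screws on the flange. The point is on its axis, 17 mm above its underside; z up.
- pin_mid (a point): The copper spring pin, loose, standing upright: a round foot 36 mm in diameter and 8 mm thick, with a shaft 14 mm in diameter on its centre; 52 mm high in all, about 0.1 kg. The point is on its axis, 26 mm above its underside; z up.
- pivot_mid (a point): The tone arm pivot, bright nickel, loose, standing upright: a square foot 48 x 48 mm and 8 mm thick, with a round stem 26 mm in diameter on its centre; 42 mm high in all, about 0.17 kg. The point is on its axis, 21 mm above its underside; x and y along the sides of the foot, z up.
- stay_mid (a point): The lid stay, a red-brown mahogany bar lying flat, loose, 120 mm long (its y), 18 mm wide (its x) and 20 mm high, about 0.06 kg, with a brass dot near each end of its top. The point is at its centre, 10 mm above its underside; z up.
- round_tray: The round tray, fixed: pale beech rim and green baize floor, hollow 56 mm in diameter, 68 mm outside. Floor 3 mm and rim top 8 mm above the counter. Origin on the counter under its centre; z up.
- square_tray: The square tray, fixed: pale beech rim and green baize floor, hollow 64 x 64 mm, 76 mm outside. Floor 3 mm and rim top 8 mm above the counter. Origin on the counter under its centre; x and y along its sides, z up.
- long_tray: The long tray, fixed: pale beech rim and green baize floor, hollow 142 mm along its y and 40 mm along its x, 154 x 52 mm outside. Floor 3 mm and rim top 8 mm above the counter. Origin on the counter under its centre; z up.
- feeder: Spring-fed feeder, fixed: upright brass tube, 70 mm bore, 86 mm over the foot, rim 38 mm above the counter. The face of its cork follower starts 34 mm above the counter and goes down up to 14 mm under 6 to 9 N; a friction brake holds it where left. A soundbox flange set on it first stands 8 mm above the rim, so push it down 8 to 14 mm. Origin on the counter under its centre; z up.
- jar: Bystander: amber glass jar with brass cap, 56 mm in diameter, 65 mm high, loose, beyond the work. Origin at the centre of its underside. Leave it.
- screwdriver: Bystander: screwdriver with a dark wooden handle, 180 mm long, lying loose to the robot's left. Leave it.
- brush: Bystander: brush, 170 mm long, lying loose to the robot's right. Leave it.

How it is judged (in metres and radians):
At the end, for the whole second after the job is handed in: Pin in round tray (centre within 14 mm), pivot in square tray (15 mm), stay in long tray (18 mm, 0.25 rad), each on the tray floor (2.5 mm); soundbox back in feeder (12 mm), flange top at most 1.5 mm above the rim; all flat or upright within 0.08 rad, at rest, released (horizontal distance between soundbox_mid and feeder below 0.012 m and z of soundbox_mid in the frame of feeder below 0.0445 m and angle between each of soundbox_mid, pin_mid, pivot_mid, stay_mid's own z axis and vertical below 0.08 rad and linear speed of each of soundbox, pin, pivot, stay below 0.02 m/s and horizontal distance between pin_mid and round_tray below 0.014 m and z of pin_mid in the frame of round_tray below 0.0315 m and horizontal distance between pivot_mid and square_tray below 0.015 m and z of pivot_mid in the frame of square_tray below 0.0265 m and horizontal distance between stay_mid and long_tray below 0.018 m and z of stay_mid in the frame of long_tray below 0.0155 m and angle between the y axis of stay_mid and the y axis of long_tray, either way round below 0.25 rad and contact force between each of soundbox, pin, pivot, stay and the fingers below 0.05 N); the robot touches nothing.
It fails at once if the jar is moved by more than 30 mm (distance of jar from where it was at the start of the episode above 0.03 m).
It fails at once if the screwdriver is moved by more than 30 mm (distance of screwdriver from where it was at the start of the episode above 0.03 m).
It fails at once if the brush is moved by more than 30 mm (distance of brush from where it was at the start of the episode above 0.03 m).
It also fails if it takes over 99 s, if anything falls off the work surface, if the arm or the gripper's body presses on something with over 40 N, if the wrist force passes 120 N, or if a joint passes its speed limit or range.

ROBOT

A 6-joint arm with a two-finger parallel gripper is mounted at the origin on the work surface. World frame = base frame: x ahead of the robot, y to its left, z up, the work surface at z = 0. Lengths are in mm, angles in rad, forces in N, time in s.
With the tool pointing down it reaches from about 325 to 875 mm from the base axis. Payload 4.4 kg.
Tool frame: the origin (TCP) lies on the centre line of the jaws, within the pads' length; the fingertips stand ahead of it and the grasp point (between the pads) lies 6 mm ahead of it (ctrl.tcp_to_tips is the z of the fingertips in the tool frame, in mm); z points along the fingers, y is the direction in which the jaws open and shut (so a half turn about z gives the same grasp; the last joint's range is limited). The gripper opens to 85 mm and grips with 20 to 120 N. Pads are 22 mm wide; open, the fingers measure 114 mm over their backs; the gripper's body (76 mm by 85 mm) begins 54 mm behind the grasp point. The pads swing forward as they close: fully open they stand 13 mm farther back than shut.
Start: joints at [-1.413, 0.207, 1.542, -0, 1.393, -0.15], TCP at [174.191, -547.983, 256.282] pointing down, gripper open.
Joint ranges: [-2.73, 2.73], [-0.86, 2.22], [0.23, 2.46], [-1.11, 4.25], [0.08, 2.63], [-2.82, 2.82]. Speed limits (rad/s): [2.79, 2.79, 3.14, 3.14, 3.14, 3.14].

INTERFACE

Orientations are given as a 3x3 rotation matrix whose columns are the frame's x, y, z axes.
In Python, from plant import ctrl, sensors, optics gives the robot as it stands. Calls block until the motion is done:
- ctrl.move_ptp(position, orientation): joint-space move of the TCP to a pose.
- ctrl.move_l(position, rot=None, vel=150, threshold=None): straight line of the TCP; rot=None keeps the orientation; vel is the mean speed in mm/s. With threshold (N) it stops when the force on the tool has changed by that much, and returns True; else False.
- ctrl.set_joints(angles): joint-space move.
- ctrl.gripper_to(opening, force=None): finger opening in mm; force is the grip in N (None keeps the last); returns when the fingers have stopped.
- ctrl.hold(seconds).
- ctrl.solve_ik(position, orientation): joint angles nearest the present ones, or None.
- sensors.read_state(): the state.
- optics.grab_frame(name): name is "scene" or "top" or "wrist"; returns (picture, depth): 400x640x3 uint8, red, green, blue; 400x640 float32, mm along the optical axis (not along the pixel's ray), 0 where there is no reading.
- optics.camera_params(name): a dict with "mtx" (3x3 intrinsics, pixels), "k1" (the pictures are not rectified: a ray, as slopes to the right and down, at radius r is drawn at 1 + k1 r^2 times it, then the intrinsics apply), "R" (3x3) and "t" (3): a world point X has camera coordinates R X + t; the wrist camera has in their place "T_tool_cam" (4x4, takes a point from camera to tool coordinates, whose origin is the TCP and whose axes are the flange's). Camera axes: x right, y down, z forward; pixel columns grow to the right and rows downward; lengths in mm; the calibration is good to about 2 mm. A picture is of the moment at which its call begins: read the wrist's pose just before it. camera_params takes no time and is no camera call.
A pose or a line that the arm cannot do raises ctrl.MotionError and nothing moves.
- ctrl.finish_job(): hands the job in, once; it reports no verdict.
The state is a dict: "t": time; "q": joint angles; "qvel": joint speeds; "tau": joint torques, N m; "eef_pos": TCP position; "eef_rot": TCP orientation; "force": force on the tool from outside, world axes, zero at the start; "wrist_torque": the same for the moment, N m; "grip_width": finger opening in mm.
Only numpy, scipy, OpenCV 4.12 (cv2) and the standard library are available. Lean on these libraries where they do the work, as an engineer would, in place of code of your own. Each camera call takes 0.05 s, during which the arm holds its last target.

## Working session

There is one attempt and no reset: what is moved stays moved. The work goes in short steps, each a Python script; the robot and the scene stay as the last script left them, time stands still between calls to the robot, and variables do not carry over. Pictures are saved under pics/ and viewed, and the job is handed in when it is done.

```bash
ls; mkdir -p pics
python3 - <<'E'
from plant import ctrl,sensors,optics
import cv2,numpy as np
s=sensors.read_state();print(s['t'],s['force'],s['grip_width'],ctrl.tcp_to_tips)
for n in('scene','top','wrist'):
    p,d=optics.grab_frame(n)
    cv2.imwrite(f'pics/{n}0.png',p[:,:,::-1]);np.save(f'pics/{n}0d.npy',d)
    c=optics.camera_params(n);print(n,c)
E
```

```text
pics
0.0 [ 0.02198328  0.01465377 -0.02075973] 85.60357566782638 25.0
scene {'mtx': array([[396.31368144,   0.        , 315.90524734],
       [  0.        , 396.31368144, 196.42508473],
       [  0.        ,   0.        ,   1.        ]]), 'k1': -0.03820758436760139, 'R': array([[ 8.62233210e-01,  5.06511104e-01,  6.26780196e-04],
       [ 4.26243255e-01, -7.24923757e-01, -5.41112035e-01],
       [-2.73624886e-01,  4.66831928e-01, -8.40950280e-01]]), 't': array([-541.24968608, -223.51483095, 1303.39632357])}
top {'mtx': array([[490.8695711 ,   0.        , 318.77623657],
       [  0.        , 490.8695711 , 197.98914695],
       [  0.        ,   0.        ,   1.        ]]), 'k1': 0.03139699972243693, 'R': array([[ 0.02321021, -0.9997113 , -0.00621366],
       [-0.99363292, -0.02238277, -0.11042025],
       [ 0.11024929,  0.00873697, -0.99386556]]), 't': array([6.22932636e-01, 6.14319192e+02, 1.27772231e+03])}
wrist {'mtx': array([[319.92259694,   0.        , 325.52229641],
       [  0.        , 319.92259694, 198.85788528],
       [  0.        ,   0.        ,   1.        ]]), 'k1': -0.04432153241823875, 'T_tool_cam': array([[ 5.70465757e-04, -9.45526744e-01, -3.25543931e-01,
         8.33087764e+01],
       [ 9.99999833e-01,  5.09824421e-04,  2.71585579e-04,
        -1.96714777e-01],
       [-9.08211821e-05, -3.25544031e-01,  9.45526877e-01,
        -1.17933252e+02],
       [ 0.00000000e+00,  0.00000000e+00,  0.00000000e+00,
         1.00000000e+00]])}
```

View pics/top0.png

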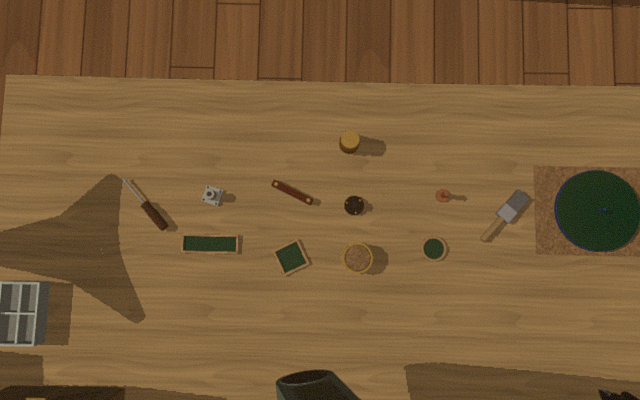

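View pics/scene0.png

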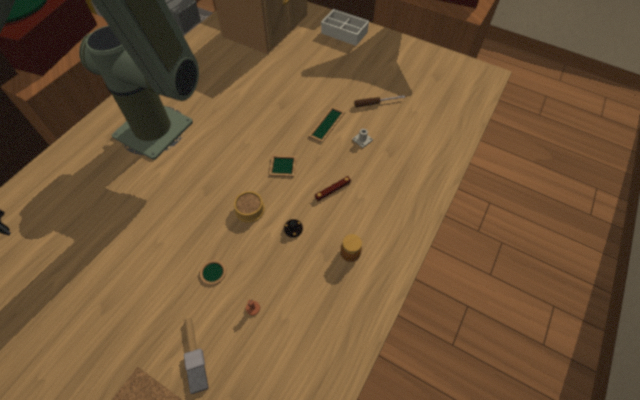

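```bash
cat > h.py <<'E'
from plant import ctrl,sensors,optics
import cv2,numpy as np
def cam(n,s=None):
    c=optics.camera_params(n)
    if n=='wrist':
        T=np.eye(4);T[:3,:3]=s['eef_rot'];T[:3,3]=s['eef_pos'];M=T@c['T_tool_cam']
        return c['mtx'],c['k1'],M[:3,:3],M[:3,3]      # cam->world
    R=np.array(c['R']);return c['mtx'],c['k1'],R.T,-R.T@c['t']
def rays(cm,px):
    K,k1,R,o=cm; px=np.atleast_2d(np.asarray(px,float))
    u=cv2.undistortPoints(px.reshape(-1,1,2),K,np.array([k1,0,0,0,0.])).reshape(-1,2)
    return np.c_[u,np.ones(len(u))]@R.T,o
def onplane(cm,px,z):
    d,o=rays(cm,px);return o+d*((z-o[2])/d[:,2])[:,None]
def cloud(cm,depth,px):
    d,o=rays(cm,px);px=np.atleast_2d(px).astype(int)
    return o+d*depth[px[:,1],px[:,0]][:,None]
def proj(cm,X):
    K,k1,R,o=cm
    return cv2.projectPoints(np.atleast_2d(np.asarray(X,float)),cv2.Rodrigues(R.T)[0],-R.T@o,K,np.array([k1,0,0,0,0.]))[0].reshape(-1,2)
def rot(a):  # tool down, tool x axis at angle a, jaw axis y = x rotated -90
    c,s=np.cos(a),np.sin(a);return np.array([[c,s,0],[s,-c,0],[0,0,-1.]])
E
python3 - <<'E'
from h import *
cm=cam('top');
z=dict(long=(210,244,8),square=(292,258,8),feeder=(357,258,38),round=(434,249,8),pivot=(212,193,42),stay=(292,191,20),sb=(354,205,20),pin=(443,195,8),jar=(349,141,65))
d=np.load('pics/top0d.npy')
for k,v in z.items(): print(k,onplane(cm,v[:2],v[2])[0].round(),cloud(cm,d,v[:2])[0].round())
s=sensors.read_state();print(s['eef_rot'].round(3),s['eef_pos'])
im=cv2.imread('pics/top0.png')[120:290,100:540];cv2.imwrite('pics/topz.png',cv2.resize(im,(800,309),interpolation=cv2.INTER_CUBIC))
E
```

```text
long [486. 305.   8.] [486. 306.   3.]
square [453.  83.   8.] [453.  83.   3.]
feeder [457. -89.  38.] [457. -90.  31.]
round [ 486. -298.    8.] [ 486. -298.    4.]
pivot [620. 299.  42.] [621. 299.  39.]
stay [633.  88.  20.] [633.  88.  17.]
sb [599. -81.  20.] [598. -80.  31.]
pin [ 633. -322.    8.] [ 630. -317.   29.]
jar [764. -62.  65.] [764. -62.  63.]
[[ 0.953  0.303 -0.   ]
 [ 0.303 -0.953  0.002]
 [ 0.    -0.002 -1.   ]] [ 174.07621518 -547.43694979  255.36236195]
```

View pics/topz.png

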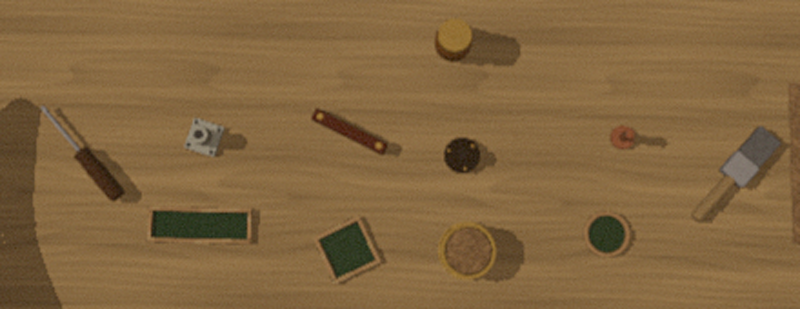

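```bash
cat > shot.py <<'E'
from h import *
import sys,pickle
def shot(name,pos,a=0.0,move=True):
    if move: ctrl.move_ptp(pos,rot(a))
    s=sensors.read_state();p,d=optics.grab_frame('wrist')
    cv2.imwrite(f'pics/{name}.png',p[:,:,::-1]);pickle.dump((s,p,d),open(f'pics/{name}.pkl','wb'))
    print(name,s['t'],np.round(s['eef_pos'],1),np.abs(s['qvel']).max().round(4),np.round(s['q'],2))
def load(name):
    s,p,d=pickle.load(open(f'pics/{name}.pkl','rb'));return s,p,d,cam('wrist',s)
E
python3 - <<'E'
from shot import *
shot('w1',[540,-310,200])
shot('w2',[520,-85,200])
shot('w3',[530,85,200])
shot('w4',[540,300,200])
ims=[cv2.resize(cv2.imread(f'pics/w{i}.png'),(400,250),interpolation=cv2.INTER_AREA) for i in (1,2,3,4)]
cv2.imwrite('pics/wall.png',np.vstack([np.hstack(ims[:2]),np.hstack(ims[2:])]))
E
```

```text
w1 1.7667 [ 539.6 -311.   200.2] 0.011 [-0.66  0.35  1.47 -0.    1.31  0.91]
w2 2.7167 [520.6 -86.2 200.5] 0.0185 [-0.33  0.16  1.72 -0.    1.26  1.24]
w3 3.4833 [530.4  83.7 199.9] 0.0261 [-0.    0.18  1.69 -0.    1.27  1.57]
w4 4.4 [540.4 298.3 199.8] 0.0184 [ 0.36  0.34  1.49 -0.    1.31  1.94]
```

View pics/wall.png

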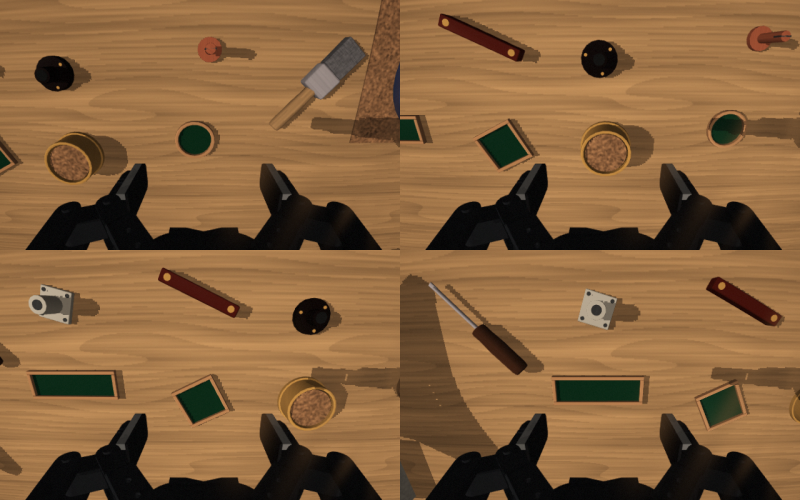

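```bash
cat > det.py <<'E'
from shot import *
def pts(name):
    s,p,d,cm=load(name)
    yy,xx=np.mgrid[0:400,0:640];px=np.c_[xx.ravel(),yy.ravel()]
    C=cloud(cm,d,px).reshape(400,640,3);C[d<=0]=np.nan
    hsv=cv2.cvtColor(p,cv2.COLOR_RGB2HSV);return s,p,d,cm,C,hsv
def near(C,xy,r): return np.hypot(C[...,0]-xy[0],C[...,1]-xy[1])<r
E
python3 - <<'E'
from det import *
co=dict(w1=dict(pin=(633,-322),round=(486,-298)),w2=dict(sb=(598,-81),feeder=(457,-90)),w3=dict(stay=(633,88),square=(453,83)),w4=dict(pivot=(620,299),long=(486,305)))
H=dict(pin=52,sb=34,pivot=42,stay=20)
for w,o in co.items():
    s,p,d,cm,C,hsv=pts(w)
    bg=C[np.isfinite(C[...,2])&(abs(C[...,2])<4)];print(w,'counter z',np.median(bg[:,2]).round(2),d[d>0].min())
    for k,xy in o.items():
        n=near(C,xy,95 if k in('stay','long') else 60)
        if k in H:
            h=H[k];m=n&(C[...,2]>h-6)
            P=C[m];print(k,'top z pct',np.percentile(P[:,2],[5,50,95]).round(1),'n',m.sum(),'xy',P[:,:2].mean(0).round(1), 'mid-range',((P.max(0)+P.min(0))/2)[:2].round(1),'ext',(P.max(0)-P.min(0)).round(1))
            if k=='stay': print(cv2.minAreaRect(P[:,:2].astype(np.float32)))
            if k=='pivot':
                f=C[n&(C[...,2]>4.5)&(C[...,2]<10)];print('foot',cv2.minAreaRect(f[:,:2].astype(np.float32)))
            if k=='pin':
                f=C[n&(C[...,2]>4.5)&(C[...,2]<10)];print('foot',cv2.minEnclosingCircle(f[:,:2].astype(np.float32)),len(f))
            if k=='sb':
                f=C[n&(C[...,2]>8)&(C[...,2]<15)];print('flange',cv2.minEnclosingCircle(f[:,:2].astype(np.float32)),len(f))
        elif k=='feeder':
            m=n&(C[...,2]>35.5);print('feeder rim',cv2.minEnclosingCircle(C[m][:,:2].astype(np.float32)),np.median(C[m][:,2]),m.sum())
            m=near(C,xy,30);print('cork z',np.percentile(C[m][:,2],[5,25,50,75]))
        else:
            g=(hsv[...,0]>55)&(hsv[...,0]<95)&(hsv[...,1]>100)&n
            c=max(cv2.findContours(g.astype(np.uint8),0,1)[0],key=cv2.contourArea)
            Q=onplane(cm,c.reshape(-1,2),5)[:,:2].astype(np.float32);print(k,'rect',cv2.minAreaRect(Q),'circ',cv2.minEnclosingCircle(Q), 'floor z',np.median(C[g][:,2]).round(1))
            m=n&(C[...,2]>5.5);R=C[m][:,:2].astype(np.float32)
            print('  rim by depth',cv2.minAreaRect(R),cv2.minEnclosingCircle(R))
E
```

```text
w1 counter z 0.46 68.73576
pin top z pct [50.9 52.2 53.5] n 265 xy [ 631.9 -320. ] mid-range [ 632.  -320.2] ext [13.4 14.1  4. ]
foot ((631.7803344726562, -320.14801025390625), 18.01956558227539) 960
round rect ((487.2799377441406, -296.16180419921875), (52.405582427978516, 50.85793685913086), 89.95282745361328) circ ((487.4093933105469, -296.1851501464844), 26.789398193359375) floor z 3.3
  rim by depth ((491.922119140625, -287.5895690917969), (86.45653533935547, 67.2005386352539), 64.47669982910156) ((497.67138671875, -289.6562805175781), 45.67961883544922)
w2 counter z 0.43 68.4643
sb top z pct [33.4 34.7 36.1] n 645 xy [598.  -79.9] mid-range [574.8 -80.1] ext [ 71.9  22.2 235.6]
flange ((599.4801025390625, -79.8637466430664), 27.221364974975586) 2202
feeder rim ((458.46112060546875, -90.14264678955078), 40.200138092041016) 37.95394134371318 1308
cork z [33.26112692 33.88351147 34.34206006 34.77136182]
w3 counter z 0.43 68.63444
stay top z pct [ 19.6 255.1 263.8] n 13733 xy [563.3  86.6] mid-range [601.2  88.9] ext [125.3 113.7 253.1]
((596.166748046875, 96.32435607910156), (119
[... 324 characters left out ...]
6.07967376708984), 26.976076126098633) ((455.99786376953125, 88.03443908691406), 52.859466552734375)
w4 counter z 0.46 68.35475
pivot top z pct [41.2 42.6 43.8] n 797 xy [618.5 307.6] mid-range [618.2 307.5] ext [25.4 24.8  5.5]
foot ((618.2705688476562, 307.6286315917969), (48.402626037597656, 48.55888748168945), 72.94390106201172)
long rect ((486.77764892578125, 307.80755615234375), (139.98789978027344, 35.98253631591797), 89.93045806884766) circ ((486.7629089355469, 307.7738037109375), 72.23297882080078) floor z 3.4
  rim by depth ((510.5423583984375, 305.81658935546875), (158.812744140625, 99.10940551757812), 89.43855285644531) ((503.4729309082031, 308.05133056640625), 87.18970489501953)
```

```bash
cat > pp.py <<'E'
from h import *
def say(m):
    s=sensors.read_state();print(m,'t%.1f'%s['t'],np.round(s['eef_pos'],1),'F',np.round(s['force'],1),'w%.1f'%s['grip_width'],flush=True)
def pick(xy,a,ztcp,openw,grip,w):
    ctrl.gripper_to(openw)
    ctrl.move_ptp([*xy,130],rot(a)); ctrl.hold(.15)
    hit=ctrl.move_l([*xy,ztcp],rot(a),vel=90,threshold=12);say(f'down hit={hit}')
    if hit: raise SystemExit('hit')
    ctrl.gripper_to(w,force=grip);say('gripped')
    ctrl.move_l([*xy,140],rot(a),vel=150);say('lifted')
def place(xy,a,ztcp,openw,thr=6,release=True):
    ctrl.move_ptp([*xy,140],rot(a));ctrl.hold(.2)
    ctrl.move_l([*xy,ztcp+12],rot(a),vel=120);ctrl.hold(.15);say('above')
    hit=ctrl.move_l([*xy,ztcp-2],rot(a),vel=20,threshold=thr);say(f'placed hit={hit}')
    if release:
        ctrl.gripper_to(openw);say('open');ctrl.hold(.1)
        ctrl.move_l([*xy,140],vel=150)
E
python3 - <<'E'
from det import *
s,p,d,cm,C,hsv=pts('w3')
m=near(C,(633,88),75)&(C[...,2]>15)&(C[...,2]<26);P=C[m]
n,l=cv2.connectedComponents(m.astype(np.uint8));print(np.bincount(l.ravel()))
r=cv2.minAreaRect(P[:,:2].astype(np.float32));print(r,np.median(P[:,2]));print(cv2.boxPoints(r))
for _ in range(3): s=sensors.read_state();print(s['t'],np.round(s['eef_pos'],2))
ctrl.hold(.2);s=sensors.read_state();print(s['t'],np.round(s['eef_pos'],2),s['force'])
from pp import *
a=np.deg2rad(72.94)
pick((618.3,307.6),a,38,55,40,20)
E
```

```text
[252992   3008]
((630.624267578125, 88.80026245117188), (120.22216796875, 18.52076530456543), 64.82267761230469) 20.232037548063857
[[596.67114   38.33956 ]
 [613.4324    30.460442]
 [664.5774   139.26096 ]
 [647.81616  147.14008 ]]
4.45 [540.51 297.93 199.87]
4.45 [540.51 297.93 199.87]
4.45 [540.51 297.93 199.87]
4.65 [540.5  298.41 200.14] [-0.60052313  0.12234647  0.09600918]
down hit=False t7.6 [619.1 307.9  39. ] F [-0.8  0.2 -0.2] w54.7
gripped t7.9 [619.1 307.8  39. ] F [ 0.6 -0.4  1.9] w24.9
lifted t8.8 [617.3 307.2 138.5] F [ 0.5 -0.9 -2. ] w25.0
```

Run:
```python
from det import *
from pp import *
place((455.4,87.9),np.deg2rad(72.94+44.0),41,55)
say('done');shot('c1',[470,80,200],0)
shot('w3b',[610,80,200],0)
```

```text
above t11.1 [456.4  87.9  54. ] F [-0.2 -0.6 -2.9] w24.4
placed hit=True t11.6 [455.2  87.8  41.9] F [-1.  -0.4  4.5] w24.9
open t12.0 [454.   87.9  41.1] F [0.2 0.  0.9] w55.0
done t12.9 [454.6  87.9 139.2] F [-0.2 -0.4  0. ] w55.0
c1 14.6833 [469.7  80.  199.5] 0.0035 [-0.01  0.05  1.84  0.    1.25  1.56]
w3b 15.35 [609.6  80.  199.1] 0.0367 [-0.01  0.34  1.5   0.    1.31  1.56]
```

View pics/c1.png

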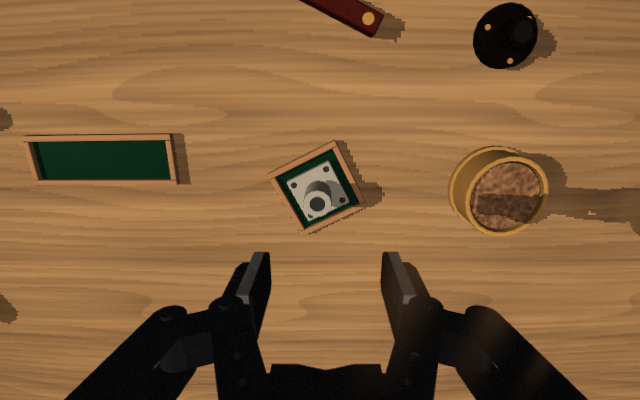

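The pivot stands in the square tray, around pixel (318,188), with its foot aligned to the sides and green floor visible all round. Next I'll check it by depth and re-measure the stay from a second view.

Run:
```python
from det import *
s,p,d,cm,C,hsv=pts('c1')
n=near(C,(455,88),42)
f=C[n&(C[...,2]>9.5)&(C[...,2]<13)];print('foot',cv2.minAreaRect(f[:,:2].astype(np.float32)),np.median(f[:,2]),len(f))
t=C[n&(C[...,2]>40)&(C[...,2]<50)];print('top',t.mean(0))
R=C[n&(C[...,2]>6)&(C[...,2]<9.3)];print('rim',cv2.minAreaRect(C[near(C,(455,88),58)&(C[...,2]>5.5)&(C[...,2]<20)][:,:2].astype(np.float32)))
f=C[near(C,(458,-90),48)&(C[...,2]>36)];print('feeder',cv2.minEnclosingCircle(f[:,:2].astype(np.float32)))
s,p,d,cm,C,hsv=pts('w3b')
P=C[near(C,(633,88),75)&(C[...,2]>15)&(C[...,2]<26)]
r=cv2.minAreaRect(P[:,:2].astype(np.float32));print('stay',r)
from pp import *
# stay: long axis angle 64.8deg from x axis -> tool x along it
a=np.deg2rad(64.8)
pick((630.8,88.8),a,33,45,40,12)
```

```text
foot ((456.8294677734375, 88.42819213867188), (71.78048706054688, 73.05368041992188), 25.643476486206055) 11.244740663460504 1331
top [455.95732409  87.61186732  45.28581684]
rim ((455.80413818359375, 88.09834289550781), (76.38269805908203, 76.01551055908203), 26.733333587646484)
feeder ((457.7007751464844, -89.5039291381836), 40.30084991455078)
stay ((631.0266723632812, 88.91279602050781), (120.20637512207031, 18.912803649902344), 65.17224884033203)
down hit=False t18.1 [631.6  88.8  33.9] F [ 0.4  1.1 -0.1] w45.0
gripped t18.4 [631.6  88.8  34. ] F [ 0.6 -0.7  3.3] w16.6
lifted t19.3 [629.8  88.8 138.7] F [ 0.8  0.  -1.2] w16.6
```

Run:
```python
from det import *
from pp import *
place((486.8,307.8),np.pi/2,36,36)
say('done');shot('c2',[500,300,200],0)
s,p,d,cm,C,hsv=pts('c2')
P=C[near(C,(487,308),70)&(C[...,2]>17)&(C[...,2]<30)]
print('stay',cv2.minAreaRect(P[:,:2].astype(np.float32)),np.median(P[:,2]))
g=C[near(C,(487,308),85)&(C[...,2]>5.5)&(C[...,2]<30)];print('rim',cv2.minAreaRect(g[:,:2].astype(np.float32)))
```

```text
above t21.6 [487.7 308.2  49.2] F [-0.1  0.8 -1.2] w16.8
placed hit=True t22.2 [486.7 307.7  36.9] F [-0.7 -0.5  4.4] w17.0
open t22.5 [485.5 307.3  35.8] F [-0.1 -0.2  0.3] w36.1
done t23.4 [486.  307.4 139.1] F [-0.4 -0.2 -1.3] w35.9
c2 24.8083 [499.6 299.9 199.1] 0.0033 [0.39 0.27 1.58 0.   1.29 1.96]
stay ((486.5400390625, 307.9239501953125), (120.35230255126953, 18.40680694580078), 89.98686981201172) 23.165432638321136
rim ((487.4425048828125, 307.974609375), (52.65215301513672, 154.9436798095703), 0.055918607860803604)
```

View pics/c2.png

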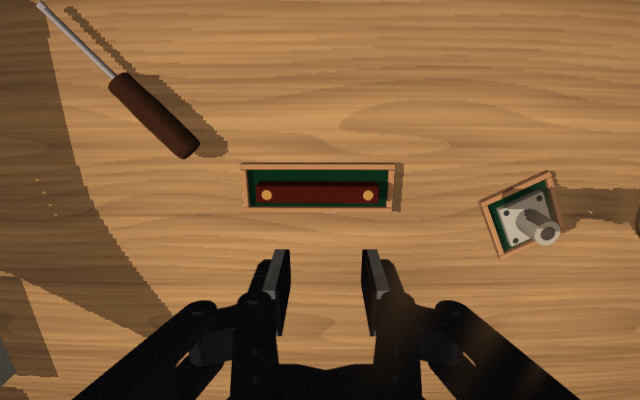

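The stay lies flat in the long tray, with its dots at (267,195) and (368,195). Its top is at 23.2 mm against an expected 23. Now the soundbox.

Run:
```python
from det import *
from pp import *
shot('w2b',[590,-90,200],0)
for w in('w2','w2b'):
    s,p,d,cm,C,hsv=pts(w)
    P=C[near(C,(599,-80),28)&(C[...,2]>30)&(C[...,2]<38)];b=cv2.minEnclosingCircle(P[:,:2].astype(np.float32))
    f=C[near(C,(599,-80),34)&(C[...,2]>8)&(C[...,2]<15)];F=cv2.minEnclosingCircle(f[:,:2].astype(np.float32))
    print(w,'boss',b,np.median(P[:,2]),P.mean(0)[:2],'flange',F,np.median(f[:,2]))
xy=(np.mean([b[0][0],F[0][0]]),np.mean([b[0][1],F[0][1]]));print(xy)
if np.hypot(xy[0]-599,xy[1]+80)<5:
    pick(xy,0,40.5,50,60,18)
```

```text
w2b 26.3417 [590.  -88.8 199.9] 0.0101 [-0.29  0.3   1.54  0.    1.3   1.27]
w2 boss ((599.3375854492188, -80.1060562133789), 11.925809860229492) 34.71401830952283 [599.53140001 -80.13435772] flange ((599.4796142578125, -79.86022186279297), 27.221309661865234) 12.324307185936334
w2b boss ((600.08837890625, -79.94303131103516), 11.893664360046387) 34.44426760221464 [600.63996899 -80.11738421] flange ((599.9439086914062, -80.12470245361328), 27.050445556640625) 12.252909984510211
(np.float64(600.0161437988281), np.float64(-80.03386688232422))
down hit=False t28.4 [600.8 -80.2  41.3] F [0.3 0.3 0.2] w50.1
gripped t28.7 [600.8 -80.2  41.6] F [-1.3  0.4  4.5] w22.0
lifted t29.6 [598.9 -79.8 138.7] F [-0.5  0.2 -1.4] w21.8
```

Run:
```python
from det import *
from pp import *
xy=[458.1,-89.8]
ctrl.move_ptp([*xy,140],rot(0));ctrl.hold(.2)
ctrl.move_l([*xy,84],rot(0),vel=100);ctrl.hold(.15);say('above')
hit=ctrl.move_l([*xy,70],rot(0),vel=20,threshold=5);say(f'contact {hit}')
for z in (70,66,63):
    hit=ctrl.move_l([*xy,z],rot(0),vel=15,threshold=30);say(f'push {hit}')
    if hit: break
ctrl.gripper_to(45);ctrl.hold(.1);say('open')
ctrl.move_l([*xy,140],vel=150)
shot('c3',[475,-90,200],0)
s,p,d,cm,C,hsv=pts('c3')
n=near(C,(458,-90),24)
P=C[n&(C[...,2]>45)&(C[...,2]<65)];print('boss',cv2.minEnclosingCircle(P[:,:2].astype(np.float32)),np.percentile(P[:,2],[5,50,95]))
f=C[near(C,(458,-90),26)&(C[...,2]>26)&(C[...,2]<44)];print('flange',np.percentile(f[:,2],[5,50,95]),len(f))
f=C[near(C,(458,-90),48)&~near(C,(458,-90),35)&(C[...,2]>36)&(C[...,2]<41)];print('rim',cv2.minEnclosingCircle(f[:,:2].astype(np.float32)),np.median(f[:,2]))
```

```text
above t31.2 [459.  -90.1  84.9] F [-0.1 -0.  -1.4] w21.7
contact True t31.8 [458.1 -89.8  73.4] F [1.7 0.3 1.2] w21.3
push False t32.1 [458.1 -89.8  69.9] F [-0.3  0.8  2.8] w21.6
push False t32.6 [458.1 -89.8  65.9] F [ 0.3 -0.1  1.7] w21.9
push False t32.9 [458.1 -89.8  62.9] F [0.2 0.4 2.7] w21.6
open t33.4 [458.  -89.7  62.9] F [-0.3 -0.2  0.7] w45.1
c3 34.3833 [475.6 -90.2 200.4] 0.0626 [-0.37  0.07  1.82 -0.    1.25  1.2 ]
boss ((457.34185791015625, -89.80672454833984), 12.101015090942383) [48.51534318 55.77436978 56.98303496]
flange [32.33646327 33.69535607 35.3192207 ] 1670
rim ((458.4849853515625, -89.91606903076172), 39.886653900146484) 38.11154908277075
```

View pics/c3.png

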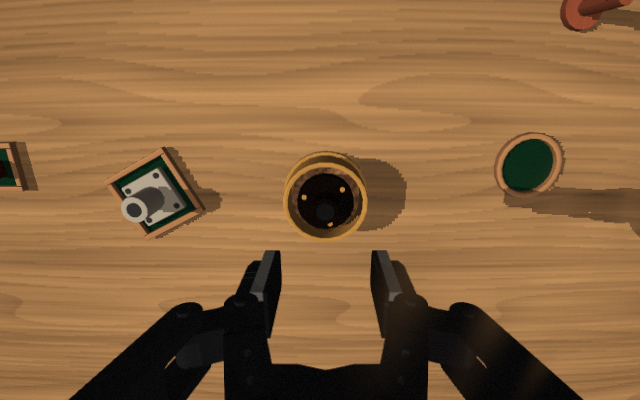

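The soundbox is in the feeder at (325,200). Its flange top is at 33.7 mm against the 38 mm rim, and it is centred within about 1 mm. Next the pin, measured again from a closer view.

Run:
```python
from det import *
from pp import *
shot('w1b',[570,-310,200],0)
s,p,d,cm,C,hsv=pts('w1b')
P=C[near(C,(632,-320),20)&(C[...,2]>47)&(C[...,2]<57)];f=C[near(C,(632,-320),26)&(C[...,2]>4.5)&(C[...,2]<10)]
b=cv2.minEnclosingCircle(P[:,:2].astype(np.float32));F=cv2.minEnclosingCircle(f[:,:2].astype(np.float32));print(b,np.median(P[:,2]),F)
g=(hsv[...,0]>55)&(hsv[...,0]<95)&(hsv[...,1]>100)&near(C,(487,-296),45)
c=max(cv2.findContours(g.astype(np.uint8),0,1)[0],key=cv2.contourArea)
print('tray',cv2.minEnclosingCircle(onplane(cm,c.reshape(-1,2),5)[:,:2].astype(np.float32)))
xy=np.mean([b[0],F[0]],axis=0);print(xy)
if np.hypot(*(xy-[632,-320]))>4: raise SystemExit
pick(xy,0,38,45,40,8)
place((487.3,-296.3),0,41,36)
say('done');shot('c4',[500,-300,200],0)
s,p,d,cm,C,hsv=pts('c4')
P=C[near(C,(487,-296),20)&(C[...,2]>49)&(C[...,2]<60)];print('top',P.mean(0))
f=C[near(C,(487,-296),32)&(C[...,2]>9.5)&(C[...,2]<13)&~((hsv[...,0]>55)&(hsv[...,0]<95))];print('foot',cv2.minEnclosingCircle(f[:,:2].astype(np.float32)),np.median(f[:,2]))
f=C[near(C,(487,-296),45)&(C[...,2]>5.5)&(C[...,2]<10)];print('rim',cv2.minEnclosingCircle(f[:,:2].astype(np.float32)))
```

```text
w1b 35.3833 [ 569.2 -308.5  198.8] 0.0213 [-0.63  0.41  1.41  0.    1.33  0.94]
((631.4296264648438, -319.8153076171875), 7.25812292098999) 52.45417098059181 ((631.4515380859375, -319.9685974121094), 17.94798469543457)
tray ((487.47100830078125, -296.1324462890625), 26.856884002685547)
[ 631.44058228 -319.89195251]
down hit=False t37.4 [ 632.2 -320.3   39. ] F [-0.1  0.6  0. ] w44.8
gripped t37.8 [ 631.9 -320.1   38.9] F [-0.4 -0.2  2.9] w12.7
lifted t38.6 [ 630.5 -319.3  138.5] F [ 0.5  0.4 -2.4] w13.1
above t40.5 [ 488.1 -297.    54.3] F [-0.3 -0.8 -1.2] w13.1
placed hit=True t41.1 [ 487.2 -296.2   41.9] F [-0.1  0.4  4.3] w13.0
open t41.4 [ 486.1 -295.3   40.6] F [0.2 0.3 0.5] w35.9
done t42.3 [ 486.7 -295.8  139.2] F [-0.6 -0.5 -0.2] w36.1
c4 42.6833 [ 500.6 -300.4  200.6] 0.0627 [-0.69  0.27  1.58 -0.    1.29  0.88]
top [ 488.30169471 -296.16254238   54.71834851]
foot ((487.1524353027344, -295.9999694824219), 31.713245391845703) 11.134136448061327
rim ((487.74932861328125, -295.9013671875), 33.8918571472168)
```

View pics/c4.png

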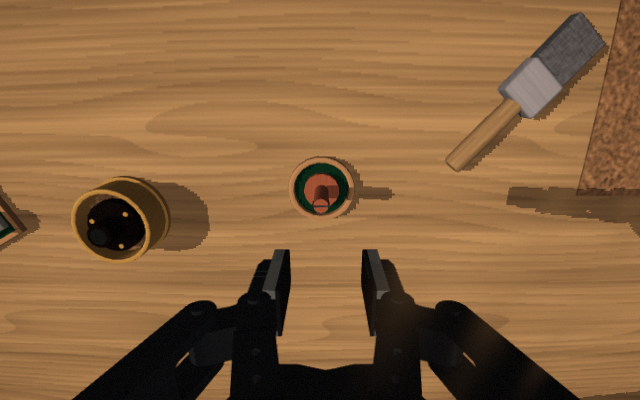

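The pin stands upright in the round tray at (321,190), with green floor all round it and its top at 54.7 mm against an expected 55. I'll take one final overview before handing in.

Run:
```python
from h import *
ctrl.move_ptp([330,-420,260],rot(-.5));
p,d=optics.grab_frame('top');cv2.imwrite('pics/top9.png',p[:,:,::-1])
im=p[120:290,100:540,::-1];cv2.imwrite('pics/topz9.png',cv2.resize(im,(800,309),interpolation=cv2.INTER_CUBIC))
```

```text
(no output)
```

View pics/topz9.png

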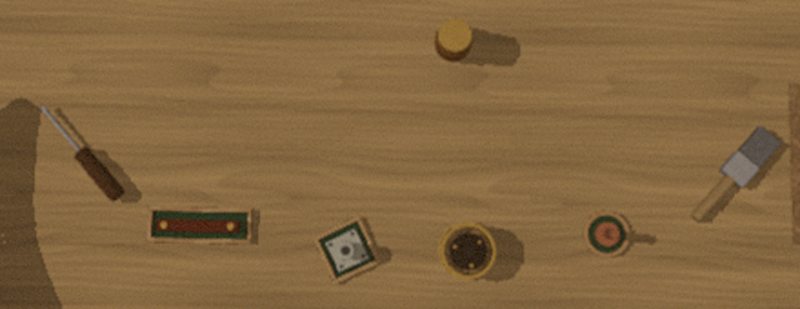

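All four parts are centred in their holders: stay (200,226), pivot (346,250), soundbox (468,250) and pin (608,234). The jar, screwdriver and brush are at the same pixels as at the start.

Run:
```python
from plant import ctrl,sensors
ctrl.hold(.3);print(sensors.read_state()['t']);ctrl.finish_job()
```

```text
43.9583
the job is handed in; nothing more can be done
```

All four parts are in their holders and released, and I handed the job in at about 44 s of the 99 s allowed.

I measured each part and holder with the wrist camera's depth and colour, and picked and placed them one at a time. I pushed the soundbox down while still gripping its boss.

| Part | Offset from holder centre | Height check |
|---|---|---|
| Pivot | about 0.5 mm | top at 45.3 mm (45 expected) |
| Stay | about 1 mm, within 0.01 rad | top at 23.2 mm (23 expected) |
| Soundbox | about 1 mm | flange top at 33.7 mm, about 4 mm below the 38 mm rim |
| Pin | about 1 mm | top at 54.7 mm (55 expected) |

- **Bystanders:** in the last top view the jar, screwdriver and brush look unmoved. I compared them by eye and did not measure them.
- **Checks that disagreed:** the depth checks on the seated feet of the pivot and the pin gave sizes that were too large, because they picked up the tray rims. I relied on the tops and the pictures for those two.
- **Push force:** the wrist force read only 1 to 3 N after each push step, below the 6 to 9 N expected. The flange depth shows the soundbox did go down.

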